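Clear the bench: instruments into the case, bottle into the tray

TASK

Sort the things left out on the bench: lay the electrode and the tweezers inside the white instrument case and close its flap fully, so that its tab sits behind the front wall, and stand the loose dropper bottle upright on the floor of the steel tray next to the dropper bottle that is already there. Leave both bottles standing in the tray, and leave the two conical flasks where they are.

Things in the scene. Friction and masses are not known exactly. Their poses are not given: they have to be found in the camera images.
- electrode: glass electrode lying on the bench, loose, about 30 g: white rod 8 mm wide and 9 mm high with a black cap 12 mm wide, 12 mm high and 36 mm long at the -y end; 134 mm long along its y axis. Origin: middle of its length, on its underside; z up. The black cap spans y = -67 to -31 mm, so the origin lies on the rod. Grip the rod near the origin.
- tweezers: steel tweezers lying on their side, loose, about 20 g: 130 mm long along their y axis, up to 14 mm wide (x), 8 mm high, rigid (arms do not bend). Origin: middle of the length, on the underside; z up.
- dropper: the dropper bottle standing loose on the bench, about 70 g: brown glass body 33 mm across and 70 mm high, collar 24 mm across above it to 77 mm, black rubber teat 13 mm across on top; 102 mm high in all. Origin: centre of its underside; z up along the bottle.
- dropper_in: a second dropper bottle of the same shape and size (33 mm across, 102 mm high, loose), already standing in the tray in its +x half. Origin: centre of its underside; z up.
- case: white instrument case, fixed to the bench: open-topped box 120 mm (x) by 180 mm (y), 45 mm high; walls 4 mm, so inside 112 by 172 mm, floor 4 mm thick. Origin: centre of its underside; x from the front wall towards the hinge (away from the robot), y along its length, z up.
- case_flap (a joint): flap hinge, rad: 0 = shut on the rim; starts open at 1.75 to 1.95 (past upright; stop 2.25). Hinge line along case y at case x = +60, z = 45 mm. Flap: plate 180 mm wide, 3 mm thick, reaching 125 mm from the hinge; shut, its top is at z = 49 mm. A 13 mm tab under it goes down inside the front wall. Stiff hinge (0.07 N m): it stays where left and must be pushed all the way down.
- flap_edge (a point): middle of the flap's free edge, 125 mm from the hinge line
- tray: shallow steel tray, fixed to the bench: 136 mm (x) by 80 mm (y), 26 mm high (rounded rim to 28 mm); walls 3 mm, floor 3 mm thick. Origin: centre of its underside; x along its long side, pointing to the robot's right; its -x half (left) is empty, the other bottle stands about 34 mm from the centre in the +x half.
- flask_near: conical flask 52 mm across, 87 mm high, loose, standing on the bench between the tray and the things to sort; not to be moved. Origin: centre of its underside.
- flask_back: conical flask 61 mm across, 105 mm high, loose, at the back of the bench; not to be moved. Origin: centre of its underside.
- pipette_stand: fixed obstacle: round stand with upright glass pipettes, 165 mm across, 364 mm high, between the tray and the case; pass in front of it (nearer the robot). Origin: centre of its underside.
- monitor: fixed obstacle: computer screen at the left, 0.5 m wide along x and up to 0.36 m high, standing between the arm's start and the work; lift over it first. Origin: centre of its foot.
There are look-alikes about, which are no part of the job. What is shaped like the dropper but yellow is not meant. What is shaped like the dropper_in but purple is not meant.

How it is judged (in metres and radians):
At the end, for the whole second after the job is handed in: Electrode and tweezers lie in the case (middle within 56 mm of its centre across, 60 mm along, under 32 mm high), flap within 0.06 rad of shut. Both dropper bottles stand in the tray, inside its walls, foot within 9 mm of its floor, upright within 0.12 rad. All at rest (x of electrode in the frame of case between -0.056 and 0.056 m and y of electrode in the frame of case between -0.06 and 0.06 m and z of electrode in the frame of case between -0.002 and 0.032 m and x of tweezers in the frame of case between -0.056 and 0.056 m and y of tweezers in the frame of case between -0.06 and 0.06 m and z of tweezers in the frame of case between -0.002 and 0.032 m and value of joint case_flap below 0.06 rad and x of dropper in the frame of tray between -0.06 and 0.06 m and y of dropper in the frame of tray between -0.032 and 0.032 m and z of dropper in the frame of tray between -0.002 and 0.012 m and angle between each of dropper, dropper_in's own z axis and vertical below 0.12 rad and x of dropper_in in the frame of tray between -0.06 and 0.06 m and y of dropper_in in the frame of tray between -0.032 and 0.032 m and z of dropper_in in the frame of tray between -0.002 and 0.012 m and linear speed of each of electrode, tweezers, dropper, dropper_in below 0.03 m/s and velocity of joint case_flap between -0.1 and 0.1 rad/s); the robot touches nothing.
It fails at once if a flask is moved by more than 30 mm or tipped (distance of any of flask_near, flask_back from where it was at the start of the episode above 0.03 m or angle between any of flask_near, flask_back's own z axis and vertical above 0.35 rad).
It also fails if it takes over 67 s, if anything falls off the work surface, if the arm or the gripper's body presses on something with over 40 N, if the wrist force passes 120 N, or if a joint passes its speed limit or range.

ROBOT

A 6-joint arm with a two-finger parallel gripper is mounted at the origin on the work surface; the furniture and walls round the work are solid. World frame = base frame: x ahead of the robot, y to its left, z up, the work surface at z = 0. Lengths are in mm, angles in rad, forces in N, time in s.
With the tool pointing down it reaches from about 350 to 975 mm from the base axis. Payload 7.1 kg.
Tool frame: the origin (TCP) lies midway between the tips of the shut fingers; the grasp point (between the pads) lies 19 mm behind it; z points along the fingers, y is the line along which they close (so a half turn about z gives the same grasp; the last joint's range is limited). The gripper opens to 88 mm and grips with 3 to 60 N. Pads are 20 mm wide; open, the fingers measure 115 mm over their backs; the gripper's body (75 mm by 178 mm) begins 61 mm behind the grasp point.
Start: joints at [-1.351, 0.423, 1.63, -0, 1.089, -0.019], TCP at [147.855, -607.243, 222.675] pointing down, gripper open.
Joint ranges: [-3, 3], [-0.9, 2.11], [0.09, 2.58], [-1.31, 4.45], [0.11, 2.69], [-2.54, 2.54]. Speed limits (rad/s): [2.39, 2.39, 3.01, 3.14, 3.14, 3.14].

INTERFACE

Orientations are given as a rotation vector (axis times angle).
In Python, from workcell import ctrl gives the robot as it stands.
- The arm moves only by the shell command python3 -m inch 'ROWS' [OPENING]. ROWS is JSON, a list of rows, each an object with "xyz": the shift along the tool's x, y, z in mm, a list of three; "rot": the turn, a rotation vector about the tool's x, y, z in rad, a list of three. In form: [{"xyz": [dx, dy, dz], "rot": [ax, ay, az]}, ...]. A call has 1 to 12 rows; each row is the pose to reach, as a shift and turn from the pose commanded when the call began, along the tool's axes at that moment; what a row does not reach only later rows make up. A row lasts 1/12 s, in which the tool goes at most 41.7 mm and 7.16 degrees, less where a joint would pass 70% of its speed; a pose out of reach is approached as far as the arm can. A call with a gripper value outside its range is refused whole. OPENING is the closure in counts, from 0 (fully open) to 255 (shut), set as the call begins (- or left out, the last holds). The fingers move at their own pace and stop on an object; the grip force is fixed at half the most. Time passes only in rows, so rows that repeat a pose let the fingers close. It gives the time, the measured TCP pose, the force, the opening and the grip force at its end, in the units of the state.
- ctrl.get_obs(): the state, without advancing time (a new reading comes with each control period).
- ctrl.get_image(name): name is "side" or "top" or "wrist"; returns the picture (480x640x3 uint8, red, green, blue); there is no depth.
- ctrl.camera_model(name): a dict with "fx", "fy", "cx", "cy" (pixels), "position" and "attitude" of the camera in the world. Camera axes: x right, y up, looking along -z (the intrinsics and any distortion apply to the point x, -y, -z); pixel columns grow to the right and rows downward; lengths in mm; the calibration is good to about 2 mm. A picture is of the moment at which its call begins: read the wrist's pose just before it. camera_model takes no time and is no camera call; for the wrist camera it gives the pose at the moment of the call.
- ctrl.close_job(): hands the job in; it is judged then, once.
The state is a dict: "t": time; "qpos": joint angles; "qvel": joint speeds; "joint_torque": joint torques, N m; "ee_pos": TCP position; "orientation": TCP orientation; "ft_force": force on the tool from outside, world axes, zero at the start; "moment": the same for the moment, N m; "width": finger opening in mm; "grasp_force": force on a finger pad.
Only numpy, scipy, OpenCV 4.12 (cv2) and the standard library are available. Lean on these libraries where they do the work, as an engineer would, in place of code of your own. Each camera call takes 0.05 s, during which the arm holds its last target. There are 200 camera calls.

## Working session

There is one attempt and no reset: what is moved stays moved. The work goes in short steps, Python scripts to look and compute and a shell command to move; the robot and the scene stay as the last step left them, time stands still between calls to the robot, and variables do not carry over. Pictures are saved under pics/ and viewed, at most 10 in all, crops included, and the job is handed in when it is done.

```bash
ls; mkdir -p pics; python3 - <<'E'
from workcell import ctrl
import cv2
for n in("top","side"):
    cv2.imwrite(f"pics/{n}0.png",ctrl.get_image(n)[:,:,::-1]); print(n,ctrl.camera_model(n))
print(ctrl.get_obs())
E
```

```text
pics
top {'fx': 492.08284119645737, 'fy': 492.08284119645737, 'cx': 317.73993217144846, 'cy': 228.23074686748603, 'position': array([ 364.27476544,   73.22001204, 1096.76826648]), 'attitude': array([ 0.14411544, -0.10625548, -1.57392057])}
side {'fx': 575.5660211912059, 'fy': 575.5660211912059, 'cx': 316.4660774483076, 'cy': 244.75169628889077, 'position': array([  560.84817054, -1120.84814047,   829.37825685]), 'attitude': array([1.00158356, 0.0177567 , 0.03798484])}
{'t': 0.1, 'qpos': array([-1.35100632e+00,  4.23773104e-01,  1.63060476e+00,  4.62598106e-06,
        1.08858841e+00, -1.89959858e-02]), 'qvel': array([-0.00030027, -0.00326816, -0.00063969,  0.00205209, -0.00022741,
       -0.00020518]), 'joint_torque': array([-4.32059278e-04, -5.45616210e+01, -2.74323589e+01,  6.45234645e-02,
        1.88484555e-02, -3.70987584e-05]), 'ee_pos': array([ 147.74700006, -606.77265622,  221.97746743]), 'orientation': array([-3.11787104e+00, -3.74027493e-01,  2.09766612e-04]), 'ft_force': array([ 0.23930155, -0.4418915 , -0.29907771]), 'moment': array([-0.04924444, -0.04430785, -0.00198291]), 'grasp_force': 0.0, 'width': 88.10032392597627}
```

View pics/top0.png

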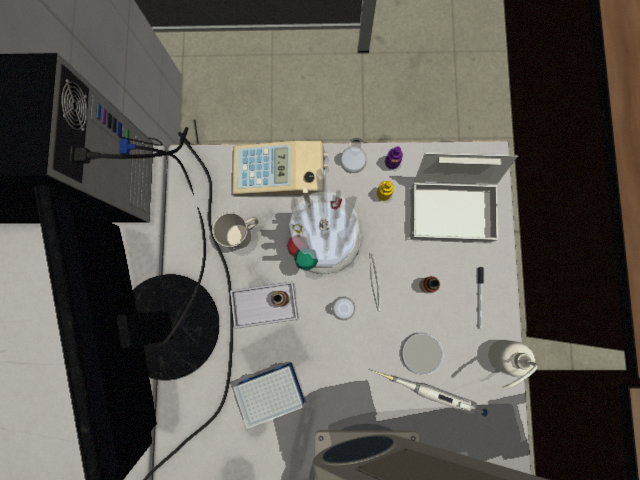

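View pics/side0.png

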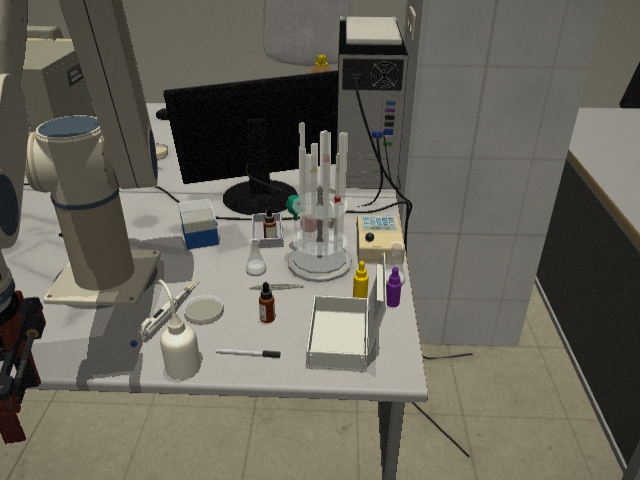

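The top view shows the candidates for the dropper: brown (430,285), yellow (386,190) and purple (395,157). The only other brown bottle is in the tray at (279,298). The brown one loose on the bench at (430,285) fits the description. The electrode is near (480,297), the tweezers (375,281), the case (455,212), flask_near (343,308) and flask_back (354,160). I'll confirm with an enlarged crop.

```bash
python3 - <<'E'
import cv2
i=cv2.imread("pics/top0.png")[140:340,225:525]
i=cv2.resize(i,None,fx=2.6667,fy=2.6667,interpolation=cv2.INTER_CUBIC);cv2.imwrite("pics/c1.png",i)
E
```

```text
(no output)
```

View pics/c1.png

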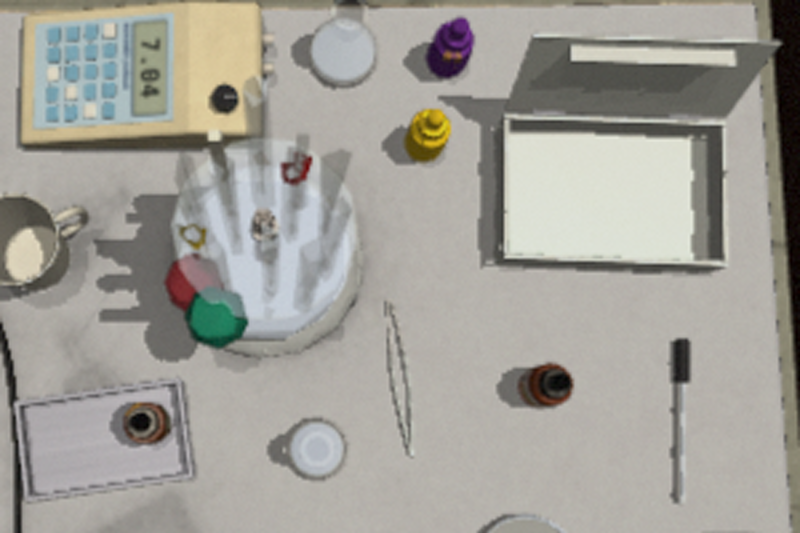

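The crop shows one loose brown dropper, with its teat at crop (557,383). The yellow (430,135) and purple (452,47) bottles are the look-alikes. The electrode's cap end is at (681,340) and its rod end at (678,501). The tweezers run from (389,303) to (410,456).

```bash
cat > h.py <<'E'
import numpy as np
from scipy.spatial.transform import Rotation as R
from workcell import ctrl
def ray(m,u,v,z):
    d=R.from_rotvec(m["attitude"]).apply([(u-m["cx"])/m["fx"],-(v-m["cy"])/m["fy"],-1.]); p=m["position"]
    return p+d*(z-p[2])/d[2]
def proj(m,P):
    q=R.from_rotvec(m["attitude"]).inv().apply(np.array(P,float)-m["position"])
    return m["cx"]+m["fx"]*q[0]/-q[2], m["cy"]-m["fy"]*q[1]/-q[2]
def delta(xyz,yaw):
    """shift/turn in tool axes to reach TCP xyz, pointing down, finger (tool y) axis at world angle yaw (mod pi)"""
    o=ctrl.get_obs(); c=R.from_rotvec(o["orientation"])
    best=None
    for k in(0,np.pi):
        y=np.array([np.cos(yaw+k),np.sin(yaw+k),0]);z=np.array([0,0,-1.]);x=np.cross(y,z)
        r=(c.inv()*R.from_matrix(np.c_[x,y,z])).as_rotvec()
        if best is None or np.linalg.norm(r)<np.linalg.norm(best): best=r
    s=c.inv().apply(np.array(xyz)-o["ee_pos"])
    print("xyz",s.round(1),"rot",best.round(3),"rows>=",round(max(np.linalg.norm(s)/41.7,np.linalg.norm(best)/.125),1))
E
python3 - <<'E'
from h import *
t=ctrl.camera_model("top");s=ctrl.camera_model("side")
pts=dict(el_cap=(681,340,6),el_rod=(678,501,5),tw_a=(389,303,4),tw_b=(410,456,4),drop=(557,383,102),drin=(145,421,105),
 c1=(503,261,45),c2=(727,266,45),c3=(727,124,45),c4=(504,116,45),t1=(17,402,27),t2=(180,380,27),t3=(191,477,27),t4=(28,501,27),fl=(318,452,87),fb=(343,50,0),ps=(265,245,0))
P={k:ray(t,225+u/2.6667,140+v/2.6667,z) for k,(u,v,z) in pts.items()}
for k,p in P.items(): print(k,p.round(1),"side",np.round(proj(s,p),1))
for e in((530,36),(778,43)): 
  for z in (165,168): print("flap",ray(t,225+e[0]/2.6667,140+e[1]/2.6667,z).round(0))
# side measurements
print("side dropper base",ray(s,267,319,0).round(1),"el",ray(s,218,352,5).round(1),ray(s,280,354,6).round(1),"flask",ray(s,256,270,0).round(1),"tw",ray(s,250,288,4),ray(s,303,287,4))
E
```

```text
el_cap [ 449.  -258.3    6. ] side [277.6 355.9]
el_rod [ 318.7 -248.7    5. ] side [215.  351.1]
tw_a [481.7 -18.8   4. ] side [301.  286.7]
tw_b [355.7 -33.2   4. ] side [247.6 288.9]
drop [ 409.9 -135.   102. ] side [263.4 281.5]
drin [383.3 174.2 105. ] side [267.2 209.4]
c1 [ 510.5 -107.7   45. ] side [311.2 296.2]
c2 [ 505.  -286.4   45. ] side [304.  352.1]
c3 [ 621.8 -293.7   45. ] side [363.9 356.5]
c4 [ 630.6 -112.8   45. ] side [365.5 299. ]
t1 [400.6 286.6  27. ] side [279.  214.4]
t2 [417.6 153.9  27. ] side [280.6 239.5]
t3 [340.1 144.8  27. ] side [250.7 240.6]
t4 [321.7 275.9  27. ] side [250.6 215.6]
fl [359.6  44.4  87. ] side [251.7 242. ]
fb [702.1  15.7   0. ] side [392.4 281.8]
ps [532.1  84.3   0. ] side [323.4 264.1]
flap [ 660. -113.  165.]
flap [ 659. -112.  168.]
flap [ 653. -292.  165.]
flap [ 652. -291.  168.]
side dropper base [ 413.3 -136.5    0. ] el [ 325.3 -251.2    5. ] [ 453.4 -252.6    6. ] flask [364.6  50.9   0. ] tw [360.81889638 -29.44938167   4.        ] [486.60139305 -20.00464585   4.        ]
```

```bash
cat >> h.py <<'E'
def delta(xyz,yawdeg,tilt=0):
    """xyz TCP target, tool y at world yaw (exact), then tilt (rad) about tool x"""
    o=ctrl.get_obs(); c=R.from_rotvec(o["orientation"])
    a=np.deg2rad(yawdeg); y=np.array([np.cos(a),np.sin(a),0]);z=np.array([0,0,-1.])
    T=R.from_matrix(np.c_[np.cross(y,z),y,z])*R.from_rotvec([tilt,0,0])
    r=(c.inv()*T).as_rotvec(); s=c.inv().apply(np.array(xyz)-o["ee_pos"]); m=c.as_matrix()
    print("at",o["ee_pos"].round(1),"yaw",np.rad2deg(np.arctan2(m[1,1],m[0,1])).round(1),"t",round(o["t"],2),"F",o["ft_force"].round(1),"w",round(o["width"],1),"g",round(o["grasp_force"],1))
    print("xyz",s.round(1),"rot",r.round(3),"rows>=",round(max(np.linalg.norm(s)/41.7,np.linalg.norm(r)/.125),1))
E
python3 - <<'E'
from h import *
s=ctrl.camera_model("side"); print("washbottle",ray(s,182,370,0).round(0), "top if z200",ray(ctrl.camera_model("top"),520,360,180).round(0))
delta([386,-253,260],-92.5)
E
```

```text
washbottle [ 262. -300.    0.] top if z200 [ 269. -266.  180.]
at [ 147.7 -606.8  222. ] yaw -76.3 t 0.1 F [ 0.2 -0.4 -0.3] w 88.1 g 0.0
xyz [ 315.2 -287.4  -37.6] rot [-0.001  0.     0.282] rows>= 10.3
```

```bash
P='{"xyz":[315,-287,-38],"rot":[0,0,0.282]}'; python3 -m inch '[{"xyz":[315,-287,-38],"rot":[0,0,0.282]},{"xyz":[315,-287,-38],"rot":[0,0,0.282]},{"xyz":[315,-287,-38],"rot":[0,0,0.282]},{"xyz":[315,-287,-38],"rot":[0,0,0.282]},{"xyz":[315,-287,-38],"rot":[0,0,0.282]},{"xyz":[315,-287,-38],"rot":[0,0,0.282]},{"xyz":[315,-287,-38],"rot":[0,0,0.282]},{"xyz":[315,-287,-38],"rot":[0,0,0.282]},{"xyz":[315,-287,-38],"rot":[0,0,0.282]},{"xyz":[315,-287,-38],"rot":[0,0,0.282]},{"xyz":[315,-287,-38],"rot":[0,0,0.282]},{"xyz":[315,-287,-38],"rot":[0,0,0.282]}]' 0
python3 - <<'E'
from h import *
import cv2
delta([386,-253,3],-92.5)
m=ctrl.camera_model("wrist");print(m)
cv2.imwrite("pics/w1.png",ctrl.get_image("wrist")[:,:,::-1])
E
```

```text
t: 1.1
ee_pos: [387.3, -251.7, 260.9]
orientation: [-3.141, 0.061, -0.001]
ft_force: [-0.2, -0.5, -0.5]
width: 87.8
grasp_force: 0.0
at [ 387.3 -251.7  260.9] yaw -92.2 t 1.1 F [-0.2 -0.5 -0.5] w 87.8 g 0.0
xyz [ -1.3   1.3 257.9] rot [-0.    -0.     0.005] rows>= 6.2
{'fx': 417.50107437528794, 'fy': 417.50107437528794, 'cx': 322.63974376305356, 'cy': 236.76388907298204, 'position': array([ 471.68361827, -255.67904422,  423.9687743 ]), 'attitude': array([-0.23992259,  0.24817253, -1.59574599])}
```

View pics/w1.png

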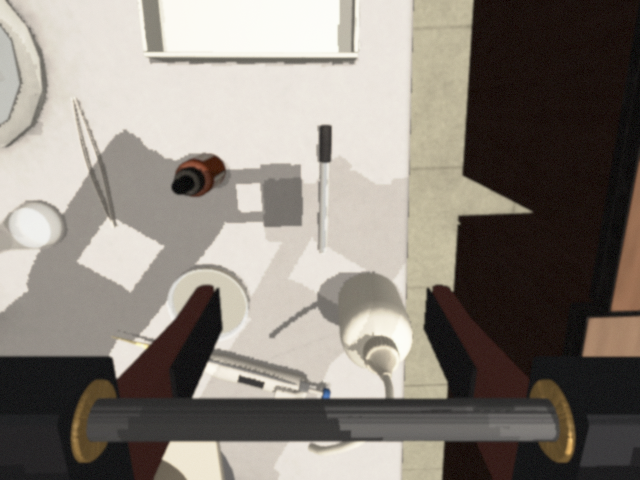

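The wrist view shows the electrode from (325,125) at the cap to (322,251), the tweezers from (76,99) to (115,225), and the front rim of the case from (145,56) to (357,60).

```bash
python3 - <<'E'
from h import *
m=ctrl.camera_model("wrist")
for n,u,v,z in(("cap",325,125,6),("rod",322,251,5),("twa",76,99,4),("twb",115,225,4),("teat",183,183,100),("case front L",147,57,45),("R",356,60,45),("flask rim",36,225,87)): print(n,ray(m,u,v,z).round(1))
E
```

```text
cap [ 450.6 -259.     6. ]
rod [ 321.1 -250.8    5. ]
twa [484.  -22.5   4. ]
twb [358.3 -35.7   4. ]
teat [ 415.8 -146.   100. ]
case front L [ 513.5 -112.1   45. ]
R [ 504.2 -286.8   45. ]
flask rim [383.2 -13.4  87. ]
```

```bash
python3 -m inch '[{"xyz":[-1.3,2.8,230],"rot":[0,0,0.026]},{"xyz":[-1.3,2.8,230],"rot":[0,0,0.026]},{"xyz":[-1.3,2.8,230],"rot":[0,0,0.026]},{"xyz":[-1.3,2.8,230],"rot":[0,0,0.026]},{"xyz":[-1.3,2.8,230],"rot":[0,0,0.026]},{"xyz":[-1.3,2.8,230],"rot":[0,0,0.026]},{"xyz":[-1.3,2.8,245],"rot":[0,0,0.026]},{"xyz":[-1.3,2.8,258],"rot":[0,0,0.026]},{"xyz":[-1.3,2.8,258],"rot":[0,0,0.026]},{"xyz":[-1.3,2.8,258],"rot":[0,0,0.026]}]' 0
python3 -m inch '[{"xyz":[0,0,0],"rot":[0,0,0]},{"xyz":[0,0,0],"rot":[0,0,0]},{"xyz":[0,0,0],"rot":[0,0,0]},{"xyz":[0,0,0],"rot":[0,0,0]},{"xyz":[0,0,0],"rot":[0,0,0]},{"xyz":[0,0,0],"rot":[0,0,0]},{"xyz":[0,0,0],"rot":[0,0,0]},{"xyz":[0,0,0],"rot":[0,0,0]},{"xyz":[0,0,0],"rot":[0,0,0]}]' 255
python3 -m inch '[{"xyz":[0,0,-40],"rot":[0,0,0]},{"xyz":[0,0,-80],"rot":[0,0,0]},{"xyz":[0,0,-120],"rot":[0,0,0]},{"xyz":[0,0,-120],"rot":[0,0,0]}]'
python3 - <<'E'
from h import *
cx,cy,a=567,-200,np.deg2rad(-2.5)
def W(x,y): return cx+x*np.cos(a)-y*np.sin(a), cy+x*np.sin(a)+y*np.cos(a)
p=W(0,0);print(p)
delta([p[0],p[1],120],-2.5);delta([p[0],p[1],120],-2.5,.2);delta([p[0],p[1],120],-2.5,-.2)
E
```

```text
t: 1.98
ee_pos: [383.4, -257.9, 1.8]
orientation: [-3.139, 0.112, 0.002]
ft_force: [0.0, -0.0, 0.2]
width: 88.0
grasp_force: 0.0
t: 2.73
ee_pos: [384.7, -256.6, 2.7]
orientation: [3.14, -0.108, 0.0]
ft_force: [0.1, 0.4, 0.1]
width: 31.0
grasp_force: 0.0
t: 3.07
ee_pos: [387.9, -258.9, 128.6]
orientation: [3.134, -0.108, 0.013]
ft_force: [1.8, -1.3, 0.9]
width: 4.7
grasp_force: 0.0
(np.float64(567.0), np.float64(-200.0))
at [ 387.9 -258.9  128.6] yaw -94.0 t 3.07 F [ 1.8 -1.3  0.9] w 4.7 g 0.0
xyz [174.5 -71.1   9.8] rot [ 0.011 -0.003 -1.596] rows>= 12.8
at [ 387.9 -258.9  128.6] yaw -94.0 t 3.07 F [ 1.8 -1.3  0.9] w 4.7 g 0.0
xyz [174.5 -71.1   9.8] rot [ 0.167 -0.162 -1.59 ] rows>= 12.9
at [ 387.9 -258.9  128.6] yaw -94.0 t 3.07 F [ 1.8 -1.3  0.9] w 4.7 g 0.0
xyz [174.5 -71.1   9.8] rot [-0.144  0.157 -1.59 ] rows>= 12.8
```

```bash
python3 -m inch '[{"xyz":[0,0,0],"rot":[0,0,0]},{"xyz":[0,0,0],"rot":[0,0,0]},{"xyz":[0,0,0],"rot":[0,0,0]},{"xyz":[0,0,0],"rot":[0,0,0]},{"xyz":[0,0,0],"rot":[0,0,0]},{"xyz":[0,0,0],"rot":[0,0,0]}]' 130
python3 - <<'E'
from h import *
import cv2
delta([386,-254.5,3],-93.7)
i=ctrl.get_image("wrist")[:,:,::-1]; cv2.imwrite("pics/w2.png",i)
E
```

```text
t: 3.57
ee_pos: [384.1, -256.2, 121.7]
orientation: [-3.139, 0.109, 0.003]
ft_force: [0.7, -0.3, 0.1]
width: 40.9
grasp_force: 0.0
at [ 384.1 -256.2  121.7] yaw -94.0 t 3.57 F [ 0.7 -0.3  0.1] w 40.9 g 0.0
xyz [  2.   -1.7 118.7] rot [-0.001  0.002 -0.005] rows>= 2.8
```

View pics/w2.png

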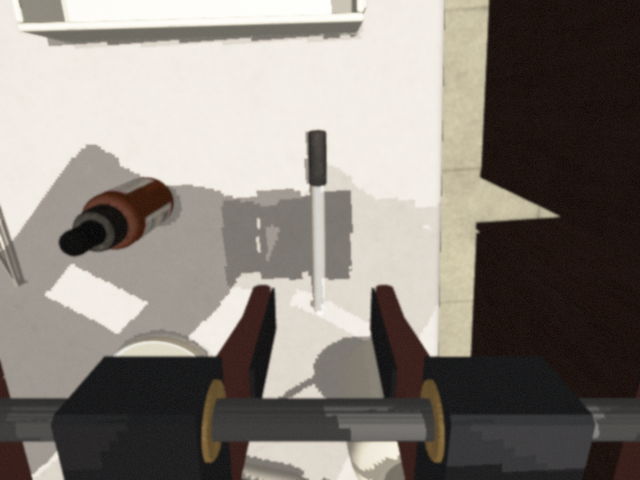

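The electrode lies undisturbed from (317,130) to (318,309), midway between the fingers at 272 and 373. I'll descend and close for longer this time.

```bash
python3 -m inch '[{"xyz":[2,-1,40],"rot":[0,0,0]},{"xyz":[2,-1,80],"rot":[0,0,0]},{"xyz":[2,-1,105],"rot":[0,0,0]},{"xyz":[2,-1,119],"rot":[0,0,0]},{"xyz":[2,-1,119],"rot":[0,0,0]},{"xyz":[2,-1,119],"rot":[0,0,0]}]'
python3 -m inch '[{"xyz":[0,0,0],"rot":[0,0,0]},{"xyz":[0,0,0],"rot":[0,0,0]},{"xyz":[0,0,0],"rot":[0,0,0]},{"xyz":[0,0,0],"rot":[0,0,0]},{"xyz":[0,0,0],"rot":[0,0,0]},{"xyz":[0,0,0],"rot":[0,0,0]},{"xyz":[0,0,0],"rot":[0,0,0]},{"xyz":[0,0,0],"rot":[0,0,0]},{"xyz":[0,0,0],"rot":[0,0,0]}]' 255
python3 -m inch '[{"xyz":[0,0,-20],"rot":[0,0,0]},{"xyz":[0,0,-60],"rot":[0,0,0]},{"xyz":[0,0,-100],"rot":[0,0,0]},{"xyz":[0,0,-120],"rot":[0,0,0]},{"xyz":[0,0,-120],"rot":[0,0,0]},{"xyz":[0,0,-120],"rot":[0,0,0]}]'
python3 - <<'E'
from h import *
for t in(0,.2,-.2):delta([567,-200,120],-2.5,t)
E
```

```text
t: 4.12
ee_pos: [386.2, -255.4, 2.5]
orientation: [-3.139, 0.109, 0.003]
ft_force: [0.5, -0.6, 0.4]
width: 43.0
grasp_force: 0.0
t: 4.87
ee_pos: [386.8, -255.9, 3.9]
orientation: [3.14, -0.109, 0.0]
ft_force: [-0.4, 0.2, 4.5]
width: 8.4
grasp_force: 30.0
t: 5.37
ee_pos: [387.2, -256.2, 124.5]
orientation: [3.138, -0.109, 0.004]
ft_force: [-0.0, -0.7, -0.5]
width: 8.6
grasp_force: 30.0
at [ 387.2 -256.2  124.5] yaw -94.0 t 5.37 F [-0.  -0.7 -0.5] w 8.6 g 30.0
xyz [175.4 -68.5   4.8] rot [ 3.000e-03 -1.000e-03 -1.596e+00] rows>= 12.8
at [ 387.2 -256.2  124.5] yaw -94.0 t 5.37 F [-0.  -0.7 -0.5] w 8.6 g 30.0
xyz [175.4 -68.5   4.8] rot [ 0.159 -0.16  -1.591] rows>= 12.9
at [ 387.2 -256.2  124.5] yaw -94.0 t 5.37 F [-0.  -0.7 -0.5] w 8.6 g 30.0
xyz [175.4 -68.5   4.8] rot [-0.152  0.159 -1.591] rows>= 12.8
```

```bash
python3 -m inch '[{"xyz":[0,0,-15],"rot":[-0.152,0.159,-1.591]},{"xyz":[176,-68,-15],"rot":[-0.152,0.159,-1.591]},{"xyz":[176,-68,-15],"rot":[-0.152,0.159,-1.591]},{"xyz":[176,-68,-15],"rot":[-0.152,0.159,-1.591]},{"xyz":[176,-68,-15],"rot":[-0.152,0.159,-1.591]},{"xyz":[176,-68,-15],"rot":[-0.152,0.159,-1.591]},{"xyz":[176,-68,-15],"rot":[-0.152,0.159,-1.591]},{"xyz":[176,-68,-15],"rot":[-0.152,0.159,-1.591]},{"xyz":[176,-68,-15],"rot":[-0.152,0.159,-1.591]},{"xyz":[176,-68,-15],"rot":[-0.152,0.159,-1.591]},{"xyz":[176,-68,-15],"rot":[-0.152,0.159,-1.591]},{"xyz":[176,-68,-15],"rot":[-0.152,0.159,-1.591]}]'
python3 - <<'E'
from h import *
delta([568,-200.5,120],-2.5,-.2)
delta([568,-200.5,12],-2.5,-.2)
E
```

```text
t: 6.37
ee_pos: [565.5, -199.4, 135.8]
orientation: [2.271, 1.967, 0.194]
ft_force: [-0.0, -0.4, -0.9]
width: 8.5
grasp_force: 30.0
at [ 565.5 -199.4  135.8] yaw -8.3 t 6.37 F [-0.  -0.4 -0.9] w 8.5 g 30.0
xyz [-0.9 -0.3 16. ] rot [-0.016  0.007 -0.099] rows>= 0.8
at [ 565.5 -199.4  135.8] yaw -8.3 t 6.37 F [-0.  -0.4 -0.9] w 8.5 g 30.0
xyz [ -2.2 -20.  122.2] rot [-0.016  0.007 -0.099] rows>= 3.0
```

```bash
python3 -m inch '[{"xyz":[-1,0,16],"rot":[-0.016,0.007,-0.095]},{"xyz":[-1,0,16],"rot":[-0.016,0.007,-0.095]},{"xyz":[-1,-5,46],"rot":[-0.016,0.007,-0.095]},{"xyz":[-2,-12,80],"rot":[-0.016,0.007,-0.095]},{"xyz":[-2,-17,105],"rot":[-0.016,0.007,-0.095]},{"xyz":[-2,-20,120],"rot":[-0.016,0.007,-0.095]},{"xyz":[-2,-20,122],"rot":[-0.016,0.007,-0.095]},{"xyz":[-2,-20,122],"rot":[-0.016,0.007,-0.095]}]'
python3 - <<'E'
from h import *
import cv2
delta([568,-200.5,11],-2.5,-.2)
i=ctrl.get_image("side")[250:400,220:420,::-1]; cv2.imwrite("pics/s2.png",cv2.resize(i,None,fx=4,fy=4,interpolation=cv2.INTER_CUBIC))
E
```

```text
t: 7.03
ee_pos: [568.4, -200.4, 13.1]
orientation: [2.174, 2.055, 0.207]
ft_force: [0.6, 0.2, -0.8]
width: 8.3
grasp_force: 30.0
at [ 568.4 -200.4   13.1] yaw -3.2 t 7.03 F [ 0.6  0.2 -0.8] w 8.3 g 30.0
xyz [-0.1 -0.8  1.9] rot [-0.001  0.001 -0.012] rows>= 0.1
```

View pics/s2.png

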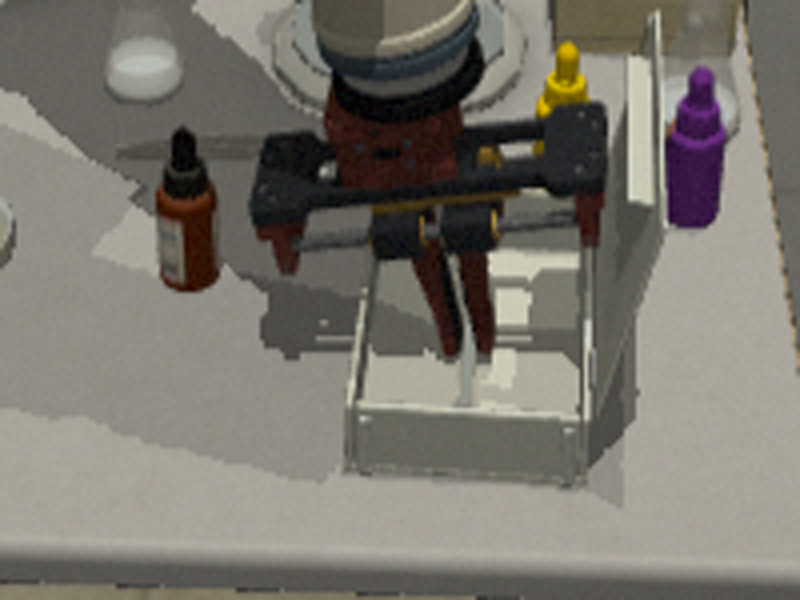

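```bash
python3 -m inch '[{"xyz":[0,-0.5,2.5],"rot":[0,0,0]},{"xyz":[0,-0.5,2.5],"rot":[0,0,0]},{"xyz":[0,-0.5,2.5],"rot":[0,0,0]},{"xyz":[0,-0.5,2.5],"rot":[0,0,0]}]' 255
python3 -m inch '[{"xyz":[0,0,0],"rot":[0,0,0]},{"xyz":[0,0,0],"rot":[0,0,0]},{"xyz":[0,0,0],"rot":[0,0,0]},{"xyz":[0,0,0],"rot":[0,0,0]},{"xyz":[0,0,-30],"rot":[0,0,0]},{"xyz":[0,0,-70],"rot":[0,0,0]},{"xyz":[0,0,-110],"rot":[0,0,0]},{"xyz":[0,0,-150],"rot":[0,0,0]},{"xyz":[0,0,-150],"rot":[0,0,0]},{"xyz":[0,0,-150],"rot":[0,0,0]}]' 185
python3 - <<'E'
from h import *
delta([426,-26.5,160],-84.2)
E
```

```text
t: 7.42
ee_pos: [570.4, -201.3, 13.4]
orientation: [2.167, 2.053, 0.21]
ft_force: [-0.0, 0.3, -1.0]
width: 8.6
grasp_force: 30.0
t: 8.25
ee_pos: [540.8, -200.1, 162.2]
orientation: [2.164, 2.051, 0.212]
ft_force: [-0.2, -0.1, -0.1]
width: 24.2
grasp_force: 0.0
at [ 540.8 -200.1  162.2] yaw -3.1 t 8.25 F [-0.2 -0.1 -0.1] w 24.2 g 0.0
xyz [ 167.2 -121.7  -23.8] rot [ 0.174 -0.146  1.41 ] rows>= 11.4
```

```bash
python3 -m inch '[{"xyz":[167,-122,-24],"rot":[0.174,-0.146,1.41]},{"xyz":[167,-122,-24],"rot":[0.174,-0.146,1.41]},{"xyz":[167,-122,-24],"rot":[0.174,-0.146,1.41]},{"xyz":[167,-122,-24],"rot":[0.174,-0.146,1.41]},{"xyz":[167,-122,-24],"rot":[0.174,-0.146,1.41]},{"xyz":[167,-122,-24],"rot":[0.174,-0.146,1.41]},{"xyz":[167,-122,-24],"rot":[0.174,-0.146,1.41]},{"xyz":[167,-122,-24],"rot":[0.174,-0.146,1.41]},{"xyz":[167,-122,-24],"rot":[0.174,-0.146,1.41]},{"xyz":[167,-122,-24],"rot":[0.174,-0.146,1.41]},{"xyz":[167,-122,-24],"rot":[0.174,-0.146,1.41]},{"xyz":[167,-122,-24],"rot":[0.174,-0.146,1.41]}]' 130
python3 -m inch '[{"xyz":[0,0,0],"rot":[0,0,0]},{"xyz":[0,0,0],"rot":[0,0,0]}]'
python3 - <<'E'
from h import *
import cv2
delta([426,-26.5,3],-84.2)
m=ctrl.camera_model("wrist");print({k:np.round(v,4).tolist() for k,v in m.items()})
cv2.imwrite("pics/w3.png",ctrl.get_image("wrist")[:,:,::-1])
E
```

```text
t: 9.25
ee_pos: [423.6, -25.7, 156.8]
orientation: [3.133, 0.215, -0.007]
ft_force: [-1.1, -0.6, -1.2]
width: 43.0
grasp_force: 0.0
t: 9.42
ee_pos: [423.9, -26.1, 157.1]
orientation: [3.131, 0.229, -0.004]
ft_force: [-0.2, 0.1, -0.3]
width: 43.2
grasp_force: 0.0
at [423.9 -26.1 157.1] yaw -81.6 t 9.42 F [-0.2  0.1 -0.3] w 43.2 g 0.0
xyz [  2.5   0.5 154.1] rot [0.002 0.003 0.045] rows>= 3.7
{'fx': 417.5011, 'fy': 417.5011, 'cx': 322.6397, 'cy': 236.7639, 'position': [507.9288, -14.0892, 319.9229], 'attitude': [-0.2596, 0.2207, -1.4128]}
```

View pics/w3.png

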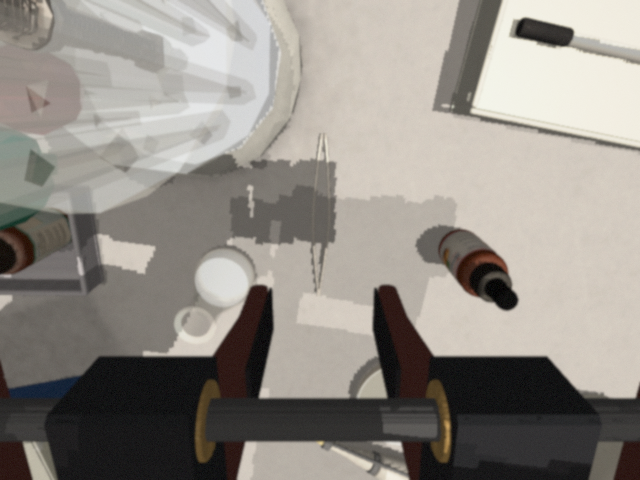

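The tweezers run from (322,133) to (317,291), the rim of flask_near is at (195,325), and the electrode lies in the case.

```bash
python3 - <<'E'
from h import *
m=ctrl.camera_model("wrist")
a,b=ray(m,322,133,4),ray(m,317,291,4);print(a.round(1),b.round(1),((a+b)/2).round(1),np.rad2deg(np.arctan2(*(a-b)[1::-1])).round(1))
print("rim",ray(m,195,325,87).round(1),"base",ray(m,225,277,8).round(1),"stand edge",ray(m,297,70,5).round(1),ray(m,255,160,5).round(1))
E
```

```text
[486.2 -17.5   4. ] [359.3 -32.    4. ] [422.8 -24.8   4. ] 6.5
rim [364.   45.4  87. ] base [362.7  43.8   8. ] stand edge [526.3   6.1   5. ] [459.6  29.2   5. ]
```

```bash
python3 -m inch '[{"xyz":[3.8,-1.3,20],"rot":[0,0,0.033]},{"xyz":[3.8,-1.3,60],"rot":[0,0,0.033]},{"xyz":[3.8,-1.3,100],"rot":[0,0,0.033]},{"xyz":[3.8,-1.3,135],"rot":[0,0,0.033]},{"xyz":[3.8,-1.3,153],"rot":[0,0,0.033]},{"xyz":[3.8,-1.3,154],"rot":[0,0,0.033]},{"xyz":[3.8,-1.3,154],"rot":[0,0,0.033]}]'
python3 -m inch '[{"xyz":[0,0,0],"rot":[0,0,0]},{"xyz":[0,0,0],"rot":[0,0,0]},{"xyz":[0,0,0],"rot":[0,0,0]},{"xyz":[0,0,0],"rot":[0,0,0]},{"xyz":[0,0,0],"rot":[0,0,0]},{"xyz":[0,0,0],"rot":[0,0,0]},{"xyz":[0,0,0],"rot":[0,0,0]},{"xyz":[0,0,0],"rot":[0,0,0]},{"xyz":[0,0,0],"rot":[0,0,0]}]' 255
python3 - <<'E'
from h import *
delta([427.5,-24.3,3],-83.5)
E
```

```text
t: 10.05
ee_pos: [426.7, -24.3, 3.0]
orientation: [3.135, 0.176, -0.006]
ft_force: [-0.3, -0.4, -0.1]
width: 43.0
grasp_force: 0.0
t: 10.8
ee_pos: [428.4, -24.6, 4.8]
orientation: [3.135, 0.172, 0.001]
ft_force: [-0.4, -0.7, 6.9]
width: 12.7
grasp_force: 30.0
at [428.4 -24.6   4.8] yaw -83.7 t 10.8 F [-0.4 -0.7  6.9] w 12.7 g 30.0
xyz [-0.9 -0.4  1.8] rot [ 0.002 -0.    -0.004] rows>= 0.0
```

```bash
python3 -m inch '[{"xyz":[0,0,-20],"rot":[0,0,0]},{"xyz":[0,0,-60],"rot":[0,0,0]},{"xyz":[0,0,-100],"rot":[0,0,0]},{"xyz":[0,0,-140],"rot":[0,0,0]},{"xyz":[0,0,-150],"rot":[0,0,0]},{"xyz":[0,0,-150],"rot":[0,0,0]}]'
python3 - <<'E'
from h import *
delta([536.5,-199,150],-2.5)
E
```

```text
t: 11.3
ee_pos: [430.2, -24.4, 157.6]
orientation: [3.134, 0.172, 0.01]
ft_force: [0.3, 0.2, -0.9]
width: 12.5
grasp_force: 30.0
at [430.2 -24.4 157.6] yaw -83.7 t 11.3 F [ 0.3  0.2 -0.9] w 12.5 g 30.0
xyz [ 86.4 185.2   8.7] rot [ 0.007 -0.003 -1.417] rows>= 11.3
```

```bash
python3 -m inch '[{"xyz":[40,120,5],"rot":[0.007,-0.003,-1.417]},{"xyz":[40,120,5],"rot":[0.007,-0.003,-1.417]},{"xyz":[40,120,5],"rot":[0.007,-0.003,-1.417]},{"xyz":[86,185,9],"rot":[0.007,-0.003,-1.417]},{"xyz":[86,185,9],"rot":[0.007,-0.003,-1.417]},{"xyz":[86,185,9],"rot":[0.007,-0.003,-1.417]},{"xyz":[86,185,9],"rot":[0.007,-0.003,-1.417]},{"xyz":[86,185,9],"rot":[0.007,-0.003,-1.417]},{"xyz":[86,185,9],"rot":[0.007,-0.003,-1.417]},{"xyz":[86,185,9],"rot":[0.007,-0.003,-1.417]},{"xyz":[86,185,9],"rot":[0.007,-0.003,-1.417]},{"xyz":[86,185,9],"rot":[0.007,-0.003,-1.417]}]'
python3 -m inch '[{"xyz":[0,0,0],"rot":[0,0,0]},{"xyz":[0,0,0],"rot":[0,0,0]}]'
python3 - <<'E'
from h import *
delta([536.5,-199,11],-2.5)
import cv2
cv2.imwrite("pics/w4.png",ctrl.get_image("wrist")[:,:,::-1])
E
```

```text
t: 12.3
ee_pos: [532.5, -198.3, 143.3]
orientation: [-2.257, -2.173, 0.01]
ft_force: [-0.2, -0.0, -0.6]
width: 12.8
grasp_force: 30.0
t: 12.47
ee_pos: [532.9, -198.4, 144.0]
orientation: [-2.267, -2.164, 0.009]
ft_force: [0.5, -0.1, -0.2]
width: 12.9
grasp_force: 30.0
at [ 532.9 -198.4  144. ] yaw -2.7 t 12.47 F [ 0.5 -0.1 -0.2] w 12.9 g 30.0
xyz [ -0.5   4.9 133. ] rot [-0.01  -0.001 -0.003] rows>= 3.2
```

View pics/w4.png

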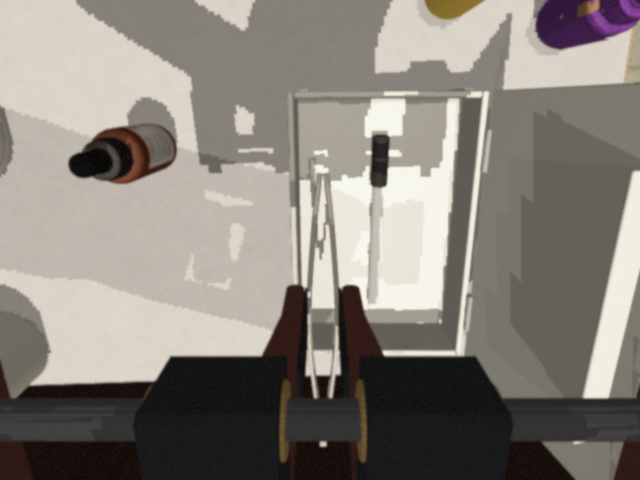

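The electrode lies in the case (378,130 to 373,300) and the held tweezers are clear of it and of the front wall. I'll lower them.

```bash
python3 -m inch '[{"xyz":[-0.5,6.5,20],"rot":[-0.01,0,0]},{"xyz":[-0.5,6.5,60],"rot":[-0.01,0,0]},{"xyz":[-0.5,6.5,95],"rot":[-0.01,0,0]},{"xyz":[-0.5,6.5,120],"rot":[-0.01,0,0]},{"xyz":[-0.5,6.5,132],"rot":[-0.01,0,0]},{"xyz":[-0.5,6.5,134],"rot":[-0.01,0,0]},{"xyz":[-0.5,6.5,134],"rot":[-0.01,0,0]},{"xyz":[-0.5,6.5,134],"rot":[-0.01,0,0]}]'
python3 -m inch '[{"xyz":[0,0,0],"rot":[0,0,0]},{"xyz":[0,0,0],"rot":[0,0,0]},{"xyz":[0,0,0],"rot":[0,0,0]},{"xyz":[0,0,0],"rot":[0,0,0]}]' 190
python3 -m inch '[{"xyz":[0,0,-30],"rot":[0,0,0]},{"xyz":[0,0,-70],"rot":[0,0,0]},{"xyz":[0,0,-110],"rot":[0,0,0]},{"xyz":[0,0,-150],"rot":[0,0,0]},{"xyz":[0,0,-190],"rot":[0,0,0]},{"xyz":[0,0,-230],"rot":[0,0,0]},{"xyz":[0,0,-230],"rot":[0,0,0]},{"xyz":[0,0,-230],"rot":[0,0,0]}]'
python3 - <<'E'
from h import *
import cv2
delta([690,-203,240],-2.5)
i=ctrl.get_image("wrist")[:,:,::-1]; cv2.imwrite("pics/w5.png",i)
E
```

```text
t: 13.18
ee_pos: [540.2, -199.8, 12.7]
orientation: [2.268, 2.169, 0.004]
ft_force: [-0.1, 0.6, -0.3]
width: 12.6
grasp_force: 30.0
t: 13.52
ee_pos: [539.7, -199.6, 12.4]
orientation: [2.268, 2.169, 0.004]
ft_force: [-0.1, -0.2, -0.2]
width: 22.6
grasp_force: 0.0
t: 14.18
ee_pos: [540.0, -200.0, 244.7]
orientation: [2.265, 2.166, 0.007]
ft_force: [-0.2, -0.3, -0.7]
width: 22.4
grasp_force: 0.0
at [ 540.  -200.   244.7] yaw -2.5 t 14.18 F [-0.2 -0.3 -0.7] w 22.4 g 0.0
xyz [  3.6 150.    6. ] rot [ 0.009  0.002 -0.001] rows>= 3.6
```

View pics/w5.png

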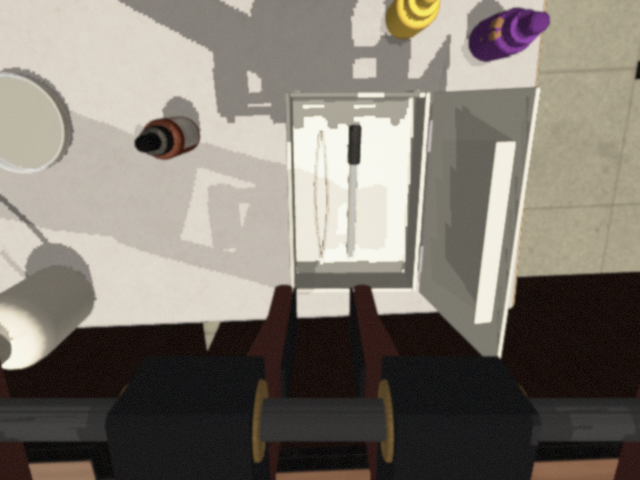

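Both instruments lie in the case. Next is the flap: shut the fingers, go over and behind it, then sweep it down.

```bash
python3 -m inch '[{"xyz":[0,40,0],"rot":[0,0,0]},{"xyz":[0,80,0],"rot":[0,0,0]},{"xyz":[0,120,0],"rot":[0,0,0]},{"xyz":[0,160,0],"rot":[0,0,0]},{"xyz":[0,160,0],"rot":[0,0,0]},{"xyz":[0,160,35],"rot":[0,0,0]},{"xyz":[0,160,70],"rot":[0,0,0]},{"xyz":[0,160,100],"rot":[0,0,0]},{"xyz":[0,160,100],"rot":[0,0,0]},{"xyz":[0,160,100],"rot":[0,0,0]}]' 255
python3 - <<'E'
from h import *
delta([659,-204.5,144],-2.5)
E
```

```text
t: 15.07
ee_pos: [696.4, -205.8, 138.5]
orientation: [-2.267, -2.169, 0.002]
ft_force: [0.7, 0.2, 1.3]
width: 0.4
grasp_force: 0.0
at [ 696.4 -205.8  138.5] yaw -2.5 t 15.07 F [0.7 0.2 1.3] w 0.4 g 0.0
xyz [ -0.3 -37.4  -5.3] rot [-0.004 -0.002 -0.001] rows>= 0.9
```

```bash
python3 -m inch '[{"xyz":[0,-41,1],"rot":[0,0,0]},{"xyz":[0,-56,0],"rot":[0,0,0]},{"xyz":[0,-71,1],"rot":[0,0,0]},{"xyz":[0,-86,4],"rot":[0,0,0]},{"xyz":[0,-100,9],"rot":[0,0,0]},{"xyz":[0,-113,16],"rot":[0,0,0]},{"xyz":[0,-125,25],"rot":[0,0,0]},{"xyz":[0,-135,36],"rot":[0,0,0]},{"xyz":[0,-144,48],"rot":[0,0,0]},{"xyz":[0,-150,61],"rot":[0,0,0]},{"xyz":[0,-155,72],"rot":[0,0,0]},{"xyz":[0,-157,78],"rot":[0,0,0]}]'
python3 -m inch '[{"xyz":[0,0,5],"rot":[0,0,0]},{"xyz":[0,0,10],"rot":[0,0,0]},{"xyz":[0,0,13],"rot":[0,0,0]},{"xyz":[0,0,15],"rot":[0,0,0]},{"xyz":[0,0,15],"rot":[0,0,0]}]'
python3 - <<'E'
from h import *
delta([540,-200,49],-2.5)
import cv2
i=ctrl.get_image("side")[200:400,200:440,::-1]; cv2.imwrite("pics/s3.png",cv2.resize(i,None,fx=3,fy=3,interpolation=cv2.INTER_CUBIC))
E
```

```text
t: 16.07
ee_pos: [542.4, -200.0, 64.6]
orientation: [2.268, 2.169, 0.004]
ft_force: [0.3, -0.1, 0.5]
width: 0.3
grasp_force: 0.1
t: 16.48
ee_pos: [542.9, -199.8, 49.4]
orientation: [2.268, 2.17, 0.004]
ft_force: [-1.3, -0.3, 2.9]
width: 0.9
grasp_force: 1.6
at [ 542.9 -199.8   49.4] yaw -2.5 t 16.48 F [-1.3 -0.3  2.9] w 0.9 g 1.6
xyz [-0.3 -2.9  0.3] rot [ 0.004  0.    -0.   ] rows>= 0.1
```

View pics/s3.png

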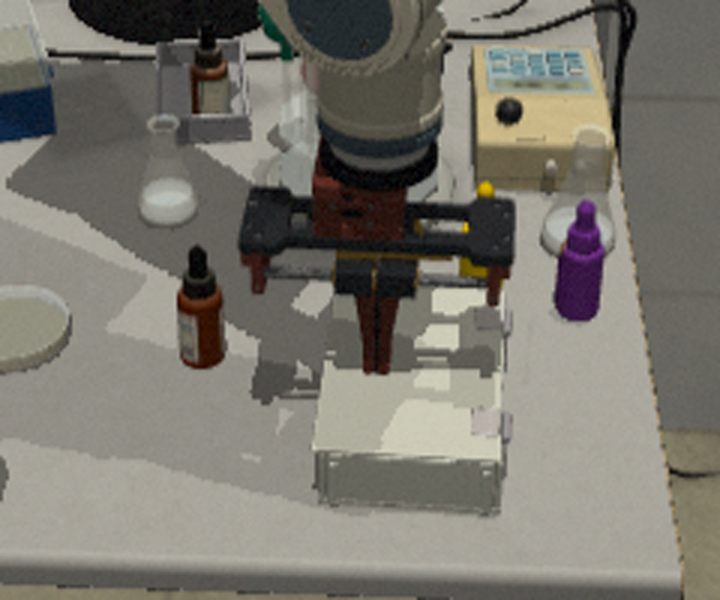

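The flap lies flat on the case and the dropper still stands at side pixel (267,320). I'll press a little more and then retreat upward, with the ten views now used up.

```bash
python3 -m inch '[{"xyz":[0,-2,2],"rot":[0,0,0]},{"xyz":[0,-2,4],"rot":[0,0,0]},{"xyz":[0,-2,4],"rot":[0,0,0]},{"xyz":[0,-2,4],"rot":[0,0,0]}]'
python3 -m inch '[{"xyz":[0,0,-30],"rot":[0,0,0]},{"xyz":[0,0,-70],"rot":[0,0,0]},{"xyz":[0,0,-110],"rot":[0,0,0]},{"xyz":[0,0,-150],"rot":[0,0,0]},{"xyz":[0,0,-150],"rot":[0,0,0]},{"xyz":[0,0,-150],"rot":[0,0,0]}]' 0
python3 - <<'E'
from h import *
m=dict(fx=417.5011,fy=417.5011,cx=322.6397,cy=236.7639,position=np.array([507.9288,-14.0892,319.9229]),attitude=np.array([-0.2596,0.2207,-1.4128]))
print("teat w3",ray(m,506,297,99).round(1),"base-ish",ray(m,449,247,10).round(1))
s=ctrl.camera_model("side");t=ctrl.camera_model("top")
print("side base",ray(s,200+201/3,200+361/3,4).round(1),"drin base",ray(s,200+209/3,200+112/3,8).round(1))
# tray rim corners in side crop
for c in((157,45),(243,42),(248,137),(163,138)): print(ray(s,200+c[0]/3,200+c[1]/3,27).round(0))
delta([412,-136.5,180],-12)
E
```

```text
t: 16.87
ee_pos: [542.9, -199.9, 48.7]
orientation: [2.265, 2.167, 0.008]
ft_force: [-5.1, 4.8, 33.3]
width: 0.4
grasp_force: 16.9
t: 17.37
ee_pos: [541.6, -200.1, 197.6]
orientation: [2.264, 2.167, 0.007]
ft_force: [-0.0, -0.3, -0.5]
width: 36.9
grasp_force: 0.0
teat w3 [ 416.2 -136.4   99. ] base-ish [ 414.9 -129.1   10. ]
side base [ 414.6 -145.7    4. ] drin base [383.6 193.7   8. ]
[326. 280.  27.]
[406. 289.  27.]
[426. 124.  27.]
[353. 119.  27.]
at [ 541.6 -200.1  197.6] yaw -2.5 t 17.37 F [-0.  -0.3 -0.5] w 36.9 g 0.0
xyz [  57.9 -132.5   16.3] rot [0.009 0.001 0.165] rows>= 3.5
```

```bash
python3 -m inch '[{"xyz":[58,-131,16],"rot":[0.009,0,0.165]},{"xyz":[58,-131,16],"rot":[0.009,0,0.165]},{"xyz":[58,-131,16],"rot":[0.009,0,0.165]},{"xyz":[58,-131,16],"rot":[0.009,0,0.165]},{"xyz":[58,-131,16],"rot":[0.009,0,0.165]},{"xyz":[58,-131,16],"rot":[0.009,0,0.165]},{"xyz":[58,-131,16],"rot":[0.009,0,0.165]}]' 0
python3 - <<'E'
from h import *
m=dict(fx=417.5011,fy=417.5011,cx=322.6397,cy=236.7639,position=np.array([507.9288,-14.0892,319.9229]),attitude=np.array([-0.2596,0.2207,-1.4128]))
print("tray corner",ray(m,99,290,27).round(1),ray(m,88,192,27).round(1))
w=ctrl.camera_model("wrist")
for z in(0,50,100): print("exp px",np.round(proj(w,[413,-135,z]),0))
i=ctrl.get_image("wrist").astype(int)
k=(i[:,:,0]>i[:,:,2]+35)&(i[:,:,0]<190); 
import cv2
n,l,st,c=cv2.connectedComponentsWithStats(k.astype(np.uint8)); print([(st[j].tolist(),c[j].round(0).tolist()) for j in range(1,n) if st[j][4]>150])
delta([413,-135,36],-12)
E
```

```text
t: 17.95
ee_pos: [412.5, -136.1, 178.0]
orientation: [-2.438, -1.975, 0.006]
ft_force: [1.1, -0.2, 0.4]
width: 83.8
grasp_force: 0.0
tray corner [347.  135.1  27. ] [423.3 141.5  27. ]
exp px [324. 206.]
exp px [323. 222.]
exp px [323. 245.]
[([553, 0, 87, 65, 3694], [596.0, 34.0]), ([324, 208, 23, 37, 213], [339.0, 223.0]), ([83, 381, 42, 81, 1377], [98.0, 422.0]), ([522, 381, 41, 81, 1418], [547.0, 422.0])]
at [ 412.8 -136.3  178.1] yaw -12.0 t 18.0 F [-0.6 -0.5 -0. ] w 86.3 g 0.0
xyz [  1.3   0.7 142.1] rot [-0.005  0.     0.   ] rows>= 3.4
```

```bash
python3 -m inch '[{"xyz":[1,1,20],"rot":[0,0,0]},{"xyz":[1,1,55],"rot":[0,0,0]},{"xyz":[1,1,90],"rot":[0,0,0]},{"xyz":[1,1,120],"rot":[0,0,0]},{"xyz":[1,1,138],"rot":[0,0,0]},{"xyz":[1,1,142],"rot":[0,0,0]},{"xyz":[1,1,142],"rot":[0,0,0]}]'
python3 -m inch '[{"xyz":[0,0,0],"rot":[0,0,0]},{"xyz":[0,0,0],"rot":[0,0,0]},{"xyz":[0,0,0],"rot":[0,0,0]},{"xyz":[0,0,0],"rot":[0,0,0]},{"xyz":[0,0,0],"rot":[0,0,0]},{"xyz":[0,0,0],"rot":[0,0,0]},{"xyz":[0,0,0],"rot":[0,0,0]},{"xyz":[0,0,0],"rot":[0,0,0]},{"xyz":[0,0,0],"rot":[0,0,0]},{"xyz":[0,0,0],"rot":[0,0,0]},{"xyz":[0,0,0],"rot":[0,0,0]},{"xyz":[0,0,0],"rot":[0,0,0]}]' 255
python3 - <<'E'
from h import *
delta([413,-135,36],-12)
E
```

```text
t: 18.58
ee_pos: [411.8, -134.9, 34.8]
orientation: [-2.436, -1.973, 0.009]
ft_force: [-0.7, 0.0, 0.4]
width: 87.6
grasp_force: 0.0
t: 19.58
ee_pos: [411.8, -134.9, 36.2]
orientation: [-2.438, -1.975, 0.006]
ft_force: [0.0, -0.4, 1.6]
width: 31.8
grasp_force: 29.9
at [ 411.8 -134.9   36.2] yaw -12.0 t 19.58 F [ 0.  -0.4  1.6] w 31.8 g 29.9
xyz [0.1 1.2 0.2] rot [-0.006  0.     0.   ] rows>= 0.0
```

```bash
python3 -m inch '[{"xyz":[0,0,-20],"rot":[0,0,0]},{"xyz":[0,0,-50],"rot":[0,0,0]},{"xyz":[0,0,-80],"rot":[0,0,0]},{"xyz":[0,0,-110],"rot":[0,0,0]},{"xyz":[0,0,-135],"rot":[0,0,0]},{"xyz":[20,-13,-135],"rot":[0,0,-0.05]},{"xyz":[48,-31,-135],"rot":[0,0,-0.1]},{"xyz":[80,-52,-135],"rot":[0,0,-0.15]},{"xyz":[110,-72,-135],"rot":[0,0,-0.2]},{"xyz":[140,-87,-135],"rot":[0,0,-0.24]},{"xyz":[170,-100,-135],"rot":[0,0,-0.27]},{"xyz":[200,-113,-135],"rot":[0,0,-0.3]}]'
python3 - <<'E'
from h import *
delta([366,245,171],7.7)
E
```

```text
t: 20.58
ee_pos: [342.5, 85.4, 171.9]
orientation: [-2.113, -2.317, 0.005]
ft_force: [0.9, 0.5, -0.8]
width: 31.8
grasp_force: 29.9
at [342.5  85.4 171.9] yaw 5.3 t 20.58 F [ 0.9  0.5 -0.8] w 31.8 g 29.9
xyz [156.8  38.1   0.9] rot [-0.006 -0.002 -0.042] rows>= 3.9
```

```bash
python3 -m inch '[{"xyz":[30,7,0],"rot":[0,0,-0.01]},{"xyz":[60,14,0],"rot":[0,0,-0.02]},{"xyz":[90,22,0],"rot":[0,0,-0.03]},{"xyz":[120,29,0],"rot":[0,0,-0.04]},{"xyz":[145,35,0],"rot":[-0.006,0,-0.042]},{"xyz":[157,38,1],"rot":[-0.006,0,-0.042]},{"xyz":[157,38,1],"rot":[-0.006,0,-0.042]},{"xyz":[157,38,1],"rot":[-0.006,0,-0.042]},{"xyz":[157,38,1],"rot":[-0.006,0,-0.042]}]'
python3 - <<'E'
from h import *
import cv2
delta([366,245,41],7.7)
t=ctrl.camera_model("top");a=cv2.imread("pics/top0.png");b=ctrl.get_image("side")[:,:,::-1]
cv2.imwrite("pics/s4.png",b)
s=ctrl.camera_model("side")
# straight edges of tray in initial top picture, subpixel lines
g=cv2.cvtColor(a,cv2.COLOR_BGR2GRAY)[275:335,222:308]
L=cv2.createLineSegmentDetector().detect(cv2.resize(g,None,fx=4,fy=4,interpolation=cv2.INTER_CUBIC))[0].reshape(-1,4)
for l in L:
    if np.hypot(l[0]-l[2],l[1]-l[3])>120:
        p,q=ray(t,222+l[0]/4,275+l[1]/4,27),ray(t,222+l[2]/4,275+l[3]/4,27); print(p[:2].round(0),q[:2].round(0))
E
```

```text
t: 21.33
ee_pos: [366.5, 242.6, 170.5]
orientation: [-2.068, -2.362, 0.001]
ft_force: [0.5, -0.0, 0.2]
width: 31.7
grasp_force: 29.9
at [366.5 242.6 170.5] yaw 7.6 t 21.33 F [ 0.5 -0.   0.2] w 31.7 g 29.9
xyz [  2.3   0.  129.5] rot [-0.001 -0.001 -0.002] rows>= 3.1
[386. 287.] [323. 279.]
[308. 286.] [396. 291.]
[415. 157.] [343. 147.]
[326. 275.] [397. 285.]
```

```bash
python3 -m inch '[{"xyz":[2,0,20],"rot":[0,0,0]},{"xyz":[2,0,50],"rot":[0,0,0]},{"xyz":[2,0,80],"rot":[0,0,0]},{"xyz":[2,0,105],"rot":[0,0,0]},{"xyz":[2,0,120],"rot":[0,0,0]},{"xyz":[2,0,127],"rot":[0,0,0]},{"xyz":[2,0,129],"rot":[0,0,0]},{"xyz":[2,0,130],"rot":[0,0,0]},{"xyz":[2,0,130],"rot":[0,0,0]},{"xyz":[2,0,130],"rot":[0,0,0]}]'
python3 - <<'E'
from h import *
delta([366,245,39],7.7)
E
```

```text
t: 22.22
ee_pos: [367.6, 246.4, 41.9]
orientation: [-2.069, -2.363, -0.005]
ft_force: [0.5, -0.5, -0.8]
width: 31.6
grasp_force: 29.9
at [367.6 246.4  41.9] yaw 7.6 t 22.22 F [ 0.5 -0.5 -0.8] w 31.6 g 29.9
xyz [-1.2 -1.8  2.9] rot [ 0.002 -0.002 -0.002] rows>= 0.1
```

```bash
python3 -m inch '[{"xyz":[0,0,1],"rot":[0,0,0]},{"xyz":[0,0,2],"rot":[0,0,0]},{"xyz":[0,0,3],"rot":[0,0,0]},{"xyz":[0,0,3],"rot":[0,0,0]},{"xyz":[0,0,3],"rot":[0,0,0]}]'
python3 -m inch '[{"xyz":[0,0,0],"rot":[0,0,0]},{"xyz":[0,0,0],"rot":[0,0,0]},{"xyz":[0,0,0],"rot":[0,0,0]},{"xyz":[0,0,0],"rot":[0,0,0]},{"xyz":[0,0,0],"rot":[0,0,0]},{"xyz":[0,0,0],"rot":[0,0,0]}]' 96
python3 -m inch '[{"xyz":[0,0,-15],"rot":[0,0,0]},{"xyz":[0,0,-35],"rot":[0,0,0]},{"xyz":[0,0,-65],"rot":[0,0,0]},{"xyz":[0,0,-100],"rot":[0,0,0]},{"xyz":[0,0,-140],"rot":[0,0,0]},{"xyz":[0,0,-160],"rot":[0,0,0]},{"xyz":[-60,-20,-160],"rot":[0,0,0]},{"xyz":[-100,-25,-160],"rot":[0,0,0]},{"xyz":[-140,-30,-160],"rot":[0,0,0]},{"xyz":[-160,-35,-160],"rot":[0,0,0]},{"xyz":[-160,-35,-160],"rot":[0,0,0]},{"xyz":[-160,-35,-160],"rot":[0,0,0]}]'
python3 - <<'E'
from h import *
import cv2
b=ctrl.get_image("side"); cv2.imwrite("pics/s5.png",b[:,:,::-1]); i=b.astype(int); s=ctrl.camera_model("side")
for n,p in(("in",(385,176)),("new",(367,246))): print(n,[np.round(proj(s,[*p,z])).tolist() for z in(3,40,73,105)])
r=i[185:250,235:300]
k=((r[:,:,0]>r[:,:,2]+25)&(r[:,:,0]>r[:,:,1]+18)).astype(np.uint8); d=(r.max(2)<45).astype(np.uint8)
for nm,q in(("brown",k),("dark",d)):
    n,l,st,c=cv2.connectedComponentsWithStats(q); print(nm,[((st[j][:2]+[235,185]).tolist(),st[j][2:].tolist(),(c[j]+[235,185]).round(0).tolist()) for j in range(1,n) if st[j][4]>12])
delta([366,245,39],7.7)
E
```

```text
t: 22.63
ee_pos: [368.0, 246.8, 38.9]
orientation: [-2.069, -2.364, -0.006]
ft_force: [-1.1, -1.9, 10.0]
width: 31.8
grasp_force: 30.0
t: 23.13
ee_pos: [366.8, 246.1, 37.8]
orientation: [-2.068, -2.363, -0.002]
ft_force: [-0.6, 0.9, 0.9]
width: 54.9
grasp_force: 0.0
t: 24.13
ee_pos: [353.2, 81.0, 197.7]
orientation: [-2.074, -2.358, -0.002]
ft_force: [-0.3, -0.0, 0.5]
width: 55.0
grasp_force: 0.0
in [[270.0, 242.0], [269.0, 231.0], [268.0, 220.0], [268.0, 209.0]]
new [[266.0, 229.0], [265.0, 217.0], [265.0, 207.0], [264.0, 196.0]]
brown [([262, 187], [3, 7, 14], [263.0, 191.0]), ([261, 209], [5, 6, 22], [263.0, 212.0]), ([262, 221], [13, 17, 63], [267.0, 227.0])]
dark [([235, 185], [63, 38, 1557], [262.0, 199.0]), ([235, 218], [17, 2, 19], [242.0, 219.0]), ([282, 217], [13, 3, 19], [288.0, 218.0]), ([263, 224], [12, 14, 42], [266.0, 229.0])]
at [353.6  82.2 197.7] yaw 7.4 t 24.18 F [ 1.4 -1.1 -0.5] w 54.8 g 0.0
xyz [159.5  33.3 159.1] rot [ 0.001 -0.002 -0.004] rows>= 5.5
```

```bash
python3 -m inch '[{"xyz":[-40,0,0],"rot":[0,0,0]},{"xyz":[-80,0,0],"rot":[0,0,0]},{"xyz":[-120,0,0],"rot":[0,0,0]},{"xyz":[-160,0,0],"rot":[0,0,0]},{"xyz":[-200,0,0],"rot":[0,0,0]},{"xyz":[-240,0,0],"rot":[0,0,0]},{"xyz":[-280,0,0],"rot":[0,0,0]},{"xyz":[-280,0,0],"rot":[0,0,0]},{"xyz":[-280,0,0],"rot":[0,0,0]}]'
python3 - <<'E'
from h import *
import cv2
def bl(i,m,box):
    x0,y0,x1,y1=box; r=i[y0:y1,x0:x1].astype(int)
    for nm,q in(("brown",(r[:,:,0]>r[:,:,2]+25)&(r[:,:,0]>r[:,:,1]+18)),("dark",r.max(2)<50)):
        n,l,st,c=cv2.connectedComponentsWithStats(q.astype(np.uint8)); print(nm,[((st[j][:2]+[x0,y0]).tolist(),st[j][2:].tolist(),(c[j]+[x0,y0]).round(1).tolist()) for j in range(1,n) if st[j][4]>8])
t=ctrl.camera_model("top");s=ctrl.camera_model("side")
i=ctrl.get_image("top");j=ctrl.get_image("side")
print("TOP0");bl(cv2.imread("pics/top0.png")[:,:,::-1],t,(236,285,296,323))
print("TOP");bl(i,t,(236,285,296,323))
print("exp top",[np.round(proj(t,[367,246,z])).tolist() for z in(3,73,105)],[np.round(proj(t,[385,176,z])).tolist() for z in(3,73,105)])
print("SIDE");bl(j,s,(240,185,295,245)); 
print("exp side",[np.round(proj(s,[367,246,z])).tolist() for z in(3,73,105)],[np.round(proj(s,[385,176,z])).tolist() for z in(3,73,105)])
a=cv2.imread("pics/side0.png")[:,:,::-1].astype(int)
for n,(x0,y0,x1,y1) in dict(fnear=(242,235,272,278),fback=(386,240,406,266)).items(): print(n,np.abs(a[y0:y1,x0:x1]-j[y0:y1,x0:x1]).mean().round(1))
# flap: white pixels region edges in top
g=i[195:245,405:505].astype(int).min(2)>150
print("flap cols/rows",np.where(g.sum(0)>10)[0][[0,-1]]+405,np.where(g.sum(1)>20)[0][[0,-1]]+195,"exp",[np.round(proj(t,[503.2+dx,-200+dy,49])).tolist() for dx,dy in((-4+5,90),(-4-3,-90))])
delta([353,82,197],7)
E
```

```text
t: 24.93
ee_pos: [391.7, -195.4, 196.8]
orientation: [-2.07, -2.362, -0.002]
ft_force: [-0.4, 0.7, 0.4]
width: 54.8
grasp_force: 0.0
TOP0
brown [([272, 291], [15, 15, 72], [281.0, 298.1])]
dark [([274, 295], [7, 7, 38], [277.1, 297.7])]
TOP
brown [([272, 291], [15, 15, 74], [281.0, 298.0]), ([242, 298], [18, 16, 111], [251.6, 305.3])]
dark [([274, 295], [7, 6, 36], [277.1, 297.6]), ([251, 301], [3, 9, 10], [252.4, 304.8]), ([243, 303], [8, 6, 43], [246.6, 305.5])]
exp top [[252.0, 306.0], [246.0, 306.0], [243.0, 306.0]] [[283.0, 298.0], [280.0, 297.0], [278.0, 297.0]]
SIDE
brown [([240, 189], [14, 21, 130], [247.3, 200.1]), ([267, 204], [7, 3, 21], [270.0, 205.0]), ([285, 215], [8, 15, 65], [288.0, 220.4]), ([263, 231], [6, 12, 29], [265.2, 236.2])]
dark [([240, 185], [55, 60, 1820], [266.5, 204.0]), ([240, 219], [12, 1, 12], [245.5, 219.0])]
exp side [[266.0, 229.0], [265.0, 207.0], [264.0, 196.0]] [[270.0, 242.0], [268.0, 220.0], [268.0, 209.0]]
fnear 27.0
fback 8.1
flap cols/rows [414 504] [195 244] exp [[415.0, 241.0], [500.0, 244.0]]
at [ 390.7 -193.4  196.6] yaw 7.7 t 25.03 F [0.4 0.1 0.2] w 54.9 g 0.0
xyz [278.   -0.5   0.4] rot [-0.001 -0.003  0.012] rows>= 6.7
```

The top view by code shows the dropper upright in the tray's empty half, with its teat at (247,305) against an expected (245,306). dropper_in has not moved, and the flap was pressed shut with the finger tips at z = 48.7 mm. I'm handing in.

```bash
python3 -c "
from workcell import ctrl
print(ctrl.close_job())"
```

```text
the job is handed in; nothing more can be done
None
```

The job is handed in at about 25 s of the 67 s: the electrode and tweezers are in the case with its flap pressed shut, and the loose dropper stands upright in the tray beside the other; the hand-in returned no verdict, and the flasks were never reached for, though the arm hid flask_near in my last check.

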